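# Open the tip-box gate and push the box home

## Robot

A 6-joint arm with a two-finger parallel gripper is mounted at the origin on a cart in front of the work surface, level with it; the furniture and walls round the work are solid. World frame = base frame: x ahead of the robot, y to its left, z up, the work surface at z = 0. Lengths are in mm, angles in degrees, forces in N, time in s.
With the tool pointing down it reaches from about 350 to 850 mm from the base axis. Payload 8.1 kg.
Tool frame: the origin (TCP) lies midway between the tips of the shut fingers; the grasp point (between the pads) lies 19 mm behind it; z points along the fingers, y is the line along which they close (so a half turn about z gives the same grasp; the last joint's range is limited). The gripper opens to 85 mm and grips with 20 to 120 N. Pads are 22 mm wide; open, the fingers measure 114 mm over their backs; the gripper's body (76 mm by 85 mm) begins 54 mm behind the grasp point. The pads swing forward as they close: fully open they stand 13 mm farther back than shut.
Start: joints at [59.45, 7.471, 85.268, -0, 87.261, -4.893], TCP at [259.77, 540.856, 231.292] pointing down, gripper open.
Joint ranges: [-169.43, 169.43], [-51.17, 129.36], [1.28, 143.12], [-76.62, 256.62], [0, 156.53], [-152.29, 152.29]. Speed limits (degrees/s): [136.94, 136.94, 159.86, 180, 180, 180].

## Interface

Orientations are given as [roll, pitch, yaw] about the fixed x, y, z axes, in that order (R = Rz(yaw) Ry(pitch) Rx(roll)).
In Python, from bench import r gives the robot as it stands. The module is installed in compiled form; this text tells all that it offers.
- The arm moves only by the tool jog_arm, never from a script. Its argument "rows" is a list of rows, each a list of 2 entries, a list of its own where there are three numbers: the shift along the tool's x, y, z in mm, then the turn, a rotation vector about the tool's x, y, z in rad. A call has 1 to 10 rows; each row is the pose to reach, as a shift and turn from the pose commanded when the call began, along the tool's axes at that moment; what a row does not reach only later rows make up. A row lasts 1/10 s, in which the tool goes at most 50 mm and 8.59 degrees, less where a joint would pass 70% of its speed; a pose out of reach is approached as far as the arm can. A call with a gripper value outside its range is refused whole. "grip" is the finger opening in mm, from 0 to 85.4, set as the call begins (left out, the last holds). The fingers move at their own pace and stop on an object; "force" is the grip in N (left out, the last holds). Time passes only in rows, so rows that repeat a pose let the fingers close. It gives the time, the measured TCP pose, the force, the opening and the grip force at its end, in the units of the state.
- r.sense(): the state, without advancing time (a new reading comes with each control period).
- r.snapshot(name): name is "scene" or "top" or "wrist"; returns (picture, depth): 400x640x3 uint8, blue, green, red; 400x640 float32, mm along the optical axis (not along the pixel's ray), 0 where there is no reading.
- r.camera_params(name): a dict with "fx", "fy", "cx", "cy" (pixels), "pose" (4x4, takes a point from camera to world coordinates); the wrist camera has in their place "tool_from_camera" (4x4, takes a point from camera to tool coordinates, whose origin is the TCP and whose axes are the flange's). Camera axes: x right, y down, z forward; pixel columns grow to the right and rows downward; lengths in mm; the calibration is good to about 2 mm. A picture is of the moment at which its call begins: read the wrist's pose just before it. camera_params takes no time and is no camera call.
- r.hand_in(): hands the job in; it is judged then, once.
The state is a dict: "time": time; "joint_pos": joint angles; "qd": joint speeds; "joint_efforts": joint torques, N m; "tool_pos": TCP position; "tcp_rot": TCP orientation; "ft_force": force on the tool from outside, world axes, zero at the start; "wrist_torque": the same for the moment, N m; "finger_gap": finger opening in mm; "grip_force": force on a finger pad.
Only numpy, scipy, OpenCV 4.12 (cv2) and the standard library are available. Lean on these libraries where they do the work, as an engineer would, in place of code of your own. Each camera call takes 0.05 s, during which the arm holds its last target. There are 200 camera calls.

## Task

Push the counterweighted gate arm up past its balance point so that it stays raised by itself. Then push the lidded tip box along its lane, through the open gate, until it rests against the end stop. Only push: do not lift or tip the box, do not move it before the gate is up, and leave the bottle, the vial, the jar and the small carton standing where they are.

Things in the scene. Friction and masses are not known exactly. Their poses are not given: they have to be found in the camera images.
- frame: Fixed aluminium lane. Origin on the worktop, mid-lane, in the gate's plane; x along the lane to the end stop (roughly away from the robot), y left across it, z up. Guide rails 30 mm high, 8 thick, inner faces at y = +-68 mm, x = -120 to 125, 4 mm high flanges out to y = +-100. A 14 mm square post, 108 high, at x 0, y +85 carries the lowered arm. Entrance open towards -x.
- gate_hinge (a point): The gate's hinge axis, parallel to the frame's x, at x = 0, y = -115, z = 62 mm of the frame, in a dark steel bracket (x +-45 mm, y -160 to -85 mm, 77 mm high) that also houses the counterweight.
- gate (a joint): Gate angle, rad. 0: lowered on the post, the arm rising at 20 degrees from the hinge towards +y, blocking the lane. Grows as the free end goes up and over towards -y. 1.48: fully raised at its stop, 15 degrees past vertical, leaning off the lane. Balance at about 0.8: below it falls back to 0, above it goes on by itself to 1.48 within about 2 s and stays. About 0.5 N at the push bar lifts it.
- push_bar (a point): Centre of the push bar: black rubber rod, 14 mm thick, 90 long, across the arm's free end, parallel to the hinge, 270 mm out along the arm (the arm's centre line, an 18 mm square bar, passes 15 mm below the hinge when level). Lowered: y +144, z 140 mm of the frame, free below and outside. Push it with the outside of shut fingers, e.g. tilted 30 degrees, tips in under it. Moves with the arm.
- tipbox: Tip box, blue base, milky lid (stays shut), 92 mm along its x, 124 along y, 82 high, 0.2 to 0.4 kg, loose. Origin at the centre of its underside, x along the lane. At 40 mm height its near face is 42 mm to -x of the origin, its far face 41 mm to +x. It starts between the rails before the gate; against the stop its origin is at x = 80 mm of the frame.
- stop_face (a point): Centre of the near face of the end stop, a wall 50 mm high, 200 wide, 12 thick across the lane's far end; at x = 121, z = 25 mm of the frame.
- dark_bottle: Dark bottle with dark cap, 42 mm diameter, 104 mm high, loose, a bystander; origin at the centre of its underside.
- small_vial: Small vial with screw cap, 22 mm diameter, 54 mm high, loose, a bystander; origin at the centre of its underside.
- carton: Small blue and white carton, 78x68x42 mm, loose, a bystander; origin at the centre of its underside.
- wide_jar: Wide-capped jar, 53 mm diameter, 86 mm high, loose, a bystander; origin at the centre of its underside.
Mind the look-alikes: they are no part of the job. What is shaped like the tipbox but red or yellow is not meant.

How it is judged (in metres and radians):
On the way, in this order (a step that is already met when the one before it is completed fails the run):
1. the gate arm is fully raised while the tip box still waits before the gate (value of joint gate above 1.38 rad and x of tipbox in the frame of frame below -0.04 m), for 0.2 s.
2. the tip box is against the end stop (x of tipbox in the frame of frame above 0.074 m), for 0.2 s.
At the end, for the whole second after the job is handed in: The gate arm stands raised by itself (joint above 1.38 rad); the tip box lies flat and at rest between the rails, beyond the gate, its far face within 6 mm of the end stop (value of joint gate above 1.38 rad and x of tipbox in the frame of frame between 0.074 and 0.085 m and y of tipbox in the frame of frame between -0.015 and 0.015 m and angle between tipbox's own z axis and vertical below 0.06 rad and linear speed of tipbox below 0.01 m/s); the robot touches nothing.
It fails at once if the tip box is shifted more than 20 mm while the gate arm is not up (distance of tipbox from where it was at the start of the episode above 0.02 m and value of joint gate below 1.2 rad).
It fails at once if the tip box is lifted or tipped (height (world z) of tipbox above 0.012 m or angle between tipbox's own z axis and vertical above 0.2 rad).
It fails at once if a bystander is moved more than 20 mm or tipped (distance of any of dark_bottle, small_vial, carton, wide_jar from where it was at the start of the episode above 0.02 m or angle between any of dark_bottle, small_vial, wide_jar's own z axis and vertical above 0.3 rad).
It also fails if it takes over 64 s, if anything falls off the work surface, if the arm or the gripper's body presses on something with over 40 N, if the wrist force passes 120 N, or if a joint passes its speed limit or range.

## Working session

There is one attempt and no reset: what is moved stays moved. The work goes in short steps, Python scripts to look and compute and a tool call to move; the robot and the scene stay as the last step left them, time stands still between calls to the robot, and variables do not carry over. Pictures are saved under pics/ and viewed, at most 10 in all, crops included, and the job is handed in when it is done.

Besides the shell and the picture viewer there is one more tool, called after "Request:" as name(argument=value, ...), one argument or row to a line, values as JSON. jog_arm: Moves the arm, as the interface text tells. Its arguments: {"type":"object","properties":{"rows":{"type":"array"},"grip":{"type":"number"},"force":{"type":"number"}},"required":["rows"]}

```bash
mkdir -p pics
cat > h.py <<'E'
from bench import r
import numpy as np, cv2
def snap(n):
    im,d=r.snapshot(n); np.savez('/tmp/%s.npz'%n,im=im,d=d); return im,d
def pts(n,d):
    p=r.camera_params(n); v,u=np.mgrid[0:400,0:640]
    c=np.stack([(u-p['cx'])/p['fx']*d,(v-p['cy'])/p['fy']*d,d],-1)
    T=np.array(p['pose']); return c@T[:3,:3].T+T[:3,3]
E
python3 - <<'E'
from h import *
for n in('scene','top'):
    im,d=snap(n); cv2.imwrite(f'pics/{n}1.png',im)
    p=r.camera_params(n); print(n,p['fx'],np.round(p['pose'],2).tolist())
print(r.sense())
E
```

```text
scene 446.6495369678859 [[0.54, -0.44, 0.71, -209.97], [-0.84, -0.28, 0.47, -468.5], [-0.01, -0.85, -0.52, 680.06], [0.0, 0.0, 0.0, 1.0]]
top 490.8182084615783 [[-0.03, -1.0, 0.06, 505.33], [-1.0, 0.03, 0.0, 46.58], [-0.0, -0.06, -1.0, 1407.77], [0.0, 0.0, 0.0, 1.0]]
{'time': 0.1, 'joint_pos': array([ 5.94516902e+01,  7.51351398e+00,  8.53236177e+01,  7.42278298e-04,
        8.72611669e+01, -4.89270782e+00]), 'qd': array([ 0.03142929, -0.03979464, -0.20908422, -0.00314481, -0.05492169,
        0.03635063]), 'joint_efforts': array([ 1.18970704e-03, -5.70952356e+01, -5.01941514e+01, -1.64055973e-04,
        8.04833922e-03,  1.05115532e-05]), 'tool_pos': array([259.49418957, 540.42975177, 230.31529615]), 'tcp_rot': array([-1.79902123e+02, -9.12256120e-03,  1.54344354e+02]), 'ft_force': array([-0.07519121, -0.46069197, -0.86657046]), 'wrist_torque': array([ 0.03300728,  0.01692022, -0.01102928]), 'grip_force': 0.0, 'finger_gap': 85.47653186954055}
```

View pics/scene1.png

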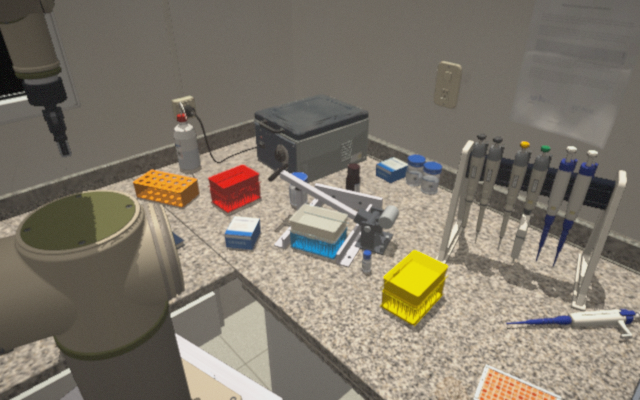

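View pics/top1.png

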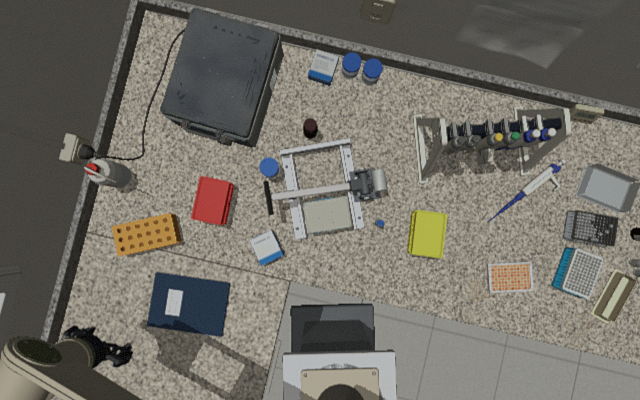

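Candidates for the tip box: milky lid with blue base at top (328,215) / scene (320,230), which sits in the lane; red box at top (213,200) and yellow box at top (428,233) are look-alikes; the blue rack at (578,272) is far off. I choose the one in the lane. The push bar is at top (268,197), with the jar beside it at (269,168), the carton at (266,247), the bottle at (311,128) and the vial at (380,223). Next is a close crop with measurements.

Run:
```python
from h import *
im=np.load('/tmp/top.npz')['im'];d=np.load('/tmp/top.npz')['d']
c=im[110:280,235:405]; cv2.imwrite('pics/crop1.png',cv2.resize(c,None,fx=3.5,fy=3.5,interpolation=cv2.INTER_CUBIC))
P=pts('top',d); np.save('/tmp/P.npy',P)
for n,(u,v) in dict(box=(328,215),bar=(268,197),jar=(269,168),carton=(266,247),bottle=(311,128),vial=(380,223),table=(300,260),railL=(291,180),stop=(318,146)).items():
    print(n,np.round(P[v,u],1))
# height mask: box lid
z=P[...,2]
reg=np.zeros(z.shape,bool);reg[130:260,250:400]=1
for lo,hi,nm in((65,100,'lid'),(15,40,'rails'),(40,60,'stop')):
    m=(reg&(z>lo)&(z<hi)).astype(np.uint8)
    nl,lab,st,ce=cv2.connectedComponentsWithStats(m)
    for i in range(1,nl):
        if st[i,4]>40:
            q=P[lab==i]; print(nm,st[i].tolist(),np.round(np.median(q,0)),cv2.minAreaRect(q[:,:2].astype(np.float32)))
```

```text
box [539.   20.5  83.5]
bar [588.1 175.  145. ]
jar [670.1 176.1  90.2]
carton [456.2 193.9  42.9]
bottle [773.6  59.7 101.7]
vial [ 513.8 -122.5   55.7]
table [ 4.150e+02  1.024e+02 -3.000e-01]
railL [644.5 122.2   3.8]
stop [732.3  42.1  54. ]
lid [250, 130, 8, 14, 42] [758. 217.  78.] ((758.3497314453125, 215.7777862548828), (8.849774360656738, 39.31049346923828), 63.77845001220703)
lid [259, 157, 20, 20, 307] [676. 178.  85.] ((675.7836303710938, 177.95338439941406), (50.87163543701172, 50.902652740478516), 65.6214599609375)
lid [318, 169, 70, 25, 701] [620. -73.  81.] ((620.7705688476562, -46.49407196044922), (55.939369201660156, 183.70213317871094), 7.907179355621338)
lid [303, 196, 49, 37, 1369] [542.  23.  82.] ((542.2390747070312, 23.354347229003906), (82.95496368408203, 121.09715270996094), 7.342987537384033)
rails [281, 143, 67, 47, 326] [698.  42.  30.] ((675.81396484375, 46.65766906738281), (108.96375274658203, 190.121337890625), 7.9007134437561035)
rails [347, 190, 10, 39, 125] [555. -47.  29.] ((555.593017578125, -47.09052658081055), (109.59596252441406, 8.686405181884766), 8.309057235717773)
rails [297, 197, 9, 41, 122] [538.  95.  30.] ((537.010986328125, 95.43169403076172), (114.4612808227539, 8.094321250915527), 8.18367862701416)
stop [280, 138, 71, 17, 335] [734.  50.  50.] ((734.4418334960938, 51.10731506347656), (13.469898223876953, 198.263916015625), 8.412698745727539)
stop [250, 230, 33, 30, 518] [459. 192.  43.] ((456.4373474121094, 194.58786010742188), (77.41507720947266, 67.5628433227539), 23.190275192260742)
```

View pics/crop1.png

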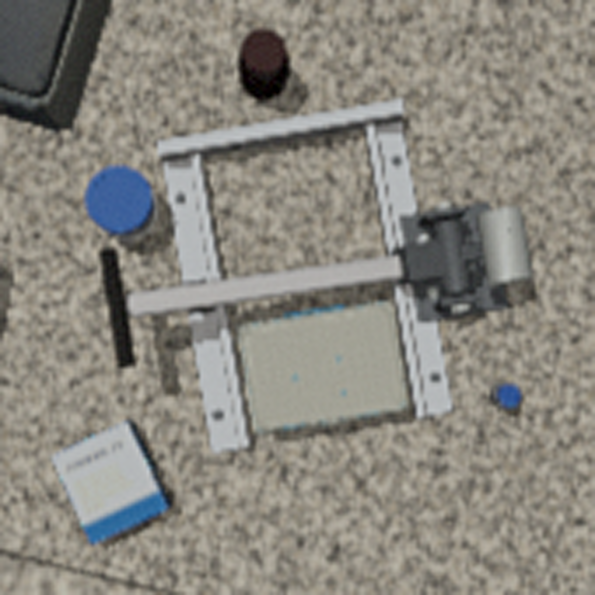

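The crop confirms the milky-lid, blue-base box between the rails at crop (325,370). The push bar is free on its outer side at crop (117,310), the jar is at (120,200) and the carton at (110,480). The frame origin comes out at about world (608.7, 33.0), yaw 8.2°.

```bash
cat >> h.py <<'E'
from scipy.spatial.transform import Rotation as Ro
F=Ro.from_euler('z',8.2,degrees=True); O=np.array([608.7,33.0,0])
def tool(tx=0,ty=0):  # tilt about frame x, then y ; tool x=-frame x, tool y=+frame y
    return F*Ro.from_euler('xy',[tx,ty],degrees=True)*Ro.from_euler('z',180,degrees=True)*Ro.from_euler('x',180,degrees=True)
def show():
    s=r.sense(); p=F.inv().apply(s['tool_pos']-O)
    print('t',s['time'],'frame',p.round(1),'rpy',s['tcp_rot'].round(2),'f',s['ft_force'].round(1),'gap',round(s['finger_gap'],1)); return s
def jog(pts,R):
    s=show(); C=Ro.from_euler('xyz',s['tcp_rot'],degrees=True)
    for p in pts:
        print((C.inv().apply(F.apply(p)+O-s['tool_pos'])).round().tolist(),(C.inv()*R).as_rotvec().round(3).tolist())
E
python3 - <<'E'
from h import *
jog([[-25,200,230],[-25,176,93]],tool(-30))
E
```

```text
t 0.1 frame [-273.3  552.   230.3] rpy [-1.7990e+02 -1.0000e-02  1.5434e+02] f [-0.1 -0.5 -0.9] gap 85.5
[-402.0, -154.0, 1.0] [0.507, -0.155, -0.577]
[-416.0, -174.0, 138.0] [0.507, -0.155, -0.577]
```

Request:
jog_arm(
  rows=[
    [[-80, -31, 0], [0.1, -0.03, -0.115]],
    [[-402, -154, 1], [0.507, -0.155, -0.577]],
    [[-402, -154, 1], [0.507, -0.155, -0.577]],
    [[-402, -154, 1], [0.507, -0.155, -0.577]],
    [[-402, -154, 1], [0.507, -0.155, -0.577]],
    [[-402, -154, 1], [0.507, -0.155, -0.577]],
    [[-402, -154, 1], [0.507, -0.155, -0.577]],
    [[-402, -154, 1], [0.507, -0.155, -0.577]],
    [[-402, -154, 1], [0.507, -0.155, -0.577]],
    [[-402, -154, 1], [0.507, -0.155, -0.577]],
  ],
  grip=0,
)

```text
time: 1.1
tool_pos: [557.4, 224.1, 229.8]
tcp_rot: [-150.0, 0.0, -172.1]
ft_force: [-0.7, 0.8, -0.4]
finger_gap: -0.1
grip_force: 0.0
```

Run:
```python
from h import *
jog([[-25,200,230],[-25,176,93]],tool(-30))
```

```text
t 1.1 frame [-23.5 196.5 229.8] rpy [-1.4998e+02  2.0000e-02 -1.7208e+02] f [-0.7  0.8 -0.4] gap -0.1
[1.0, 3.0, -2.0] [-0.0, -0.002, -0.004]
[1.0, 51.0, 129.0] [-0.0, -0.002, -0.004]
```

Request:
jog_arm(
  rows=[
    [[0, 13, 32], [0, 0, 0]],
    [[0, 26, 65], [0, 0, 0]],
    [[1, 39, 97], [0, 0, 0]],
    [[1, 51, 129], [0, 0, 0]],
    [[1, 51, 129], [0, 0, 0]],
    [[1, 51, 129], [0, 0, 0]],
  ],
)

```text
time: 1.7
tool_pos: [556.6, 208.0, 92.9]
tcp_rot: [-150.0, -0.1, -171.8]
ft_force: [-0.8, 0.9, 0.9]
finger_gap: 0.1
grip_force: 0.0
```

Run:
```python
from h import *
im,d=snap('scene'); cv2.imwrite('pics/s2.png',cv2.resize(im[130:290,220:420],None,fx=4,fy=3.7))
import math
pp=[]
for g in np.arange(0,1.21,.1):
    a=math.atan2(78,259)+g; b=np.array([-115,62])+270.5*np.array([math.cos(a),math.sin(a)])
    t=np.array([-.5,-.866]);n=np.array([-.866,.5]); q=b+25*t-21*n; pp.append([-25,*q])
jog(pp,tool(-30))
```

```text
t 1.75 frame [-25.2 181.2  94.6] rpy [-1.5007e+02  1.2000e-01 -1.7177e+02] f [0.2 0.8 1.1] gap 0.1
[-0.0, -34.0, 4.0] [0.001, 0.002, -0.001]
[-0.0, -54.0, -13.0] [0.001, 0.002, -0.001]
[-0.0, -77.0, -29.0] [0.001, 0.002, -0.001]
[-0.0, -100.0, -42.0] [0.001, 0.002, -0.001]
[-0.0, -125.0, -52.0] [0.001, 0.002, -0.001]
[-0.0, -151.0, -61.0] [0.001, 0.002, -0.001]
[-0.0, -177.0, -66.0] [0.001, 0.002, -0.001]
[-0.0, -204.0, -69.0] [0.001, 0.002, -0.001]
[-1.0, -231.0, -69.0] [0.001, 0.002, -0.001]
[-1.0, -258.0, -67.0] [0.001, 0.002, -0.001]
[-1.0, -285.0, -61.0] [0.001, 0.002, -0.001]
[-1.0, -311.0, -54.0] [0.001, 0.002, -0.001]
[-1.0, -336.0, -43.0] [0.001, 0.002, -0.001]
```

View pics/s2.png

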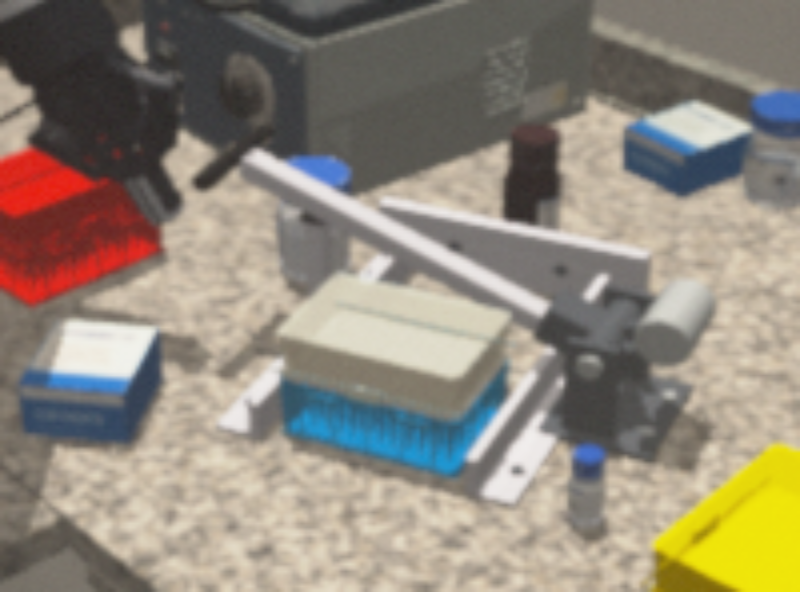

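Fingertips at crop (165,205) are just outside and below the push bar (230,155), clear of the jar and carton. I'll lift along the bar's arc.

Request:
jog_arm(
  rows=[
    [[0, -17, 3], [0, 0, 0]],
    [[0, -34, 4], [0, 0, 0]],
    [[0, -43, -4], [0, 0, 0]],
    [[0, -54, -13], [0, 0, 0]],
    [[0, -65, -21], [0, 0, 0]],
    [[0, -77, -29], [0, 0, 0]],
    [[0, -88, -36], [0, 0, 0]],
    [[0, -100, -42], [0, 0, 0]],
    [[0, -112, -47], [0, 0, 0]],
    [[0, -125, -52], [0, 0, 0]],
  ],
)

```text
time: 2.75
tool_pos: [569.1, 125.6, 201.2]
tcp_rot: [-150.0, 0.0, -171.8]
ft_force: [-0.7, 0.4, -0.1]
finger_gap: -0.1
grip_force: 0.3
```

Run:
```python
from h import *
show(); im,d=snap('scene'); cv2.imwrite('pics/s3.png',cv2.resize(im[100:290,220:420],None,fx=3.5,fy=3))
```

```text
t 2.75 frame [-26.   97.4 201.2] rpy [-1.5005e+02  2.0000e-02 -1.7180e+02] f [-0.7  0.4 -0.1] gap -0.1
```

View pics/s3.png

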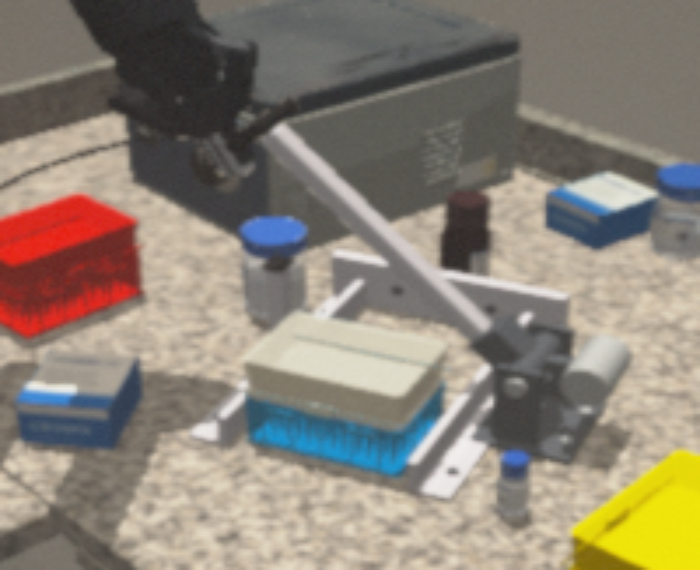

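The bar is on the finger at crop (260,118) and the gate is lifting cleanly, so I'll continue past balance.

Request:
jog_arm(
  rows=[
    [[0, -13, -5], [0, 0, 0]],
    [[0, -26, -9], [0, 0, 0]],
    [[0, -39, -12], [0, 0, 0]],
    [[0, -52, -14], [0, 0, 0]],
    [[0, -66, -16], [0, 0, 0]],
    [[0, -79, -17], [0, 0, 0]],
    [[0, -92, -17], [0, 0, 0]],
    [[0, -106, -17], [0, 0, 0]],
    [[0, -120, -16], [0, 0, 0]],
    [[0, -133, -15], [0, 0, 0]],
  ],
)

```text
time: 3.8
tool_pos: [584.5, 18.5, 280.4]
tcp_rot: [-150.0, 0.0, -171.8]
ft_force: [0.8, 0.1, -1.1]
finger_gap: 0.3
grip_force: 0.0
```

Request:
jog_arm(
  rows=[
    [[0, -13, 2], [0, 0, 0]],
    [[0, -27, 6], [0, 0, 0]],
    [[0, -40, 9], [0, 0, 0]],
    [[0, -40, 9], [0, 0, 0]],
    [[0, -40, 9], [0, 0, 0]],
    [[0, 0, 0], [0, 0, 0]],
    [[0, 40, -30], [0, 0, 0]],
    [[0, 80, -70], [0, 0, 0]],
    [[0, 80, -70], [0, 0, 0]],
    [[0, 80, -70], [0, 0, 0]],
  ],
)

```text
time: 4.8
tool_pos: [569.5, 125.1, 300.6]
tcp_rot: [-150.1, 0.1, -171.6]
ft_force: [1.3, 0.4, -0.3]
finger_gap: -0.1
grip_force: 0.0
```

Run:
```python
from h import *
im,d=snap('scene'); cv2.imwrite('pics/s4.png',cv2.resize(im[60:290,200:420],None,fx=3,fy=2.6))
jog([[-175,0,260],[-175,0,36],[-145,0,36]],tool(0,-20))
print(tool(0,-20).apply([0,0,1]), F.apply([1,0,0]))
```

```text
t 4.85 frame [-25.9  95.3 300.2] rpy [-1.5003e+02  1.0000e-02 -1.7169e+02] f [ 0.1 -0.3 -0.3] gap -0.2
[149.0, -62.0, 82.0] [-0.517, -0.34, 0.093]
[149.0, 50.0, 276.0] [-0.517, -0.34, 0.093]
[119.0, 50.0, 276.0] [-0.517, -0.34, 0.093]
[ 0.33852341  0.04878197 -0.93969262] [0.98977623 0.14262893 0.        ]
```

View pics/s4.png

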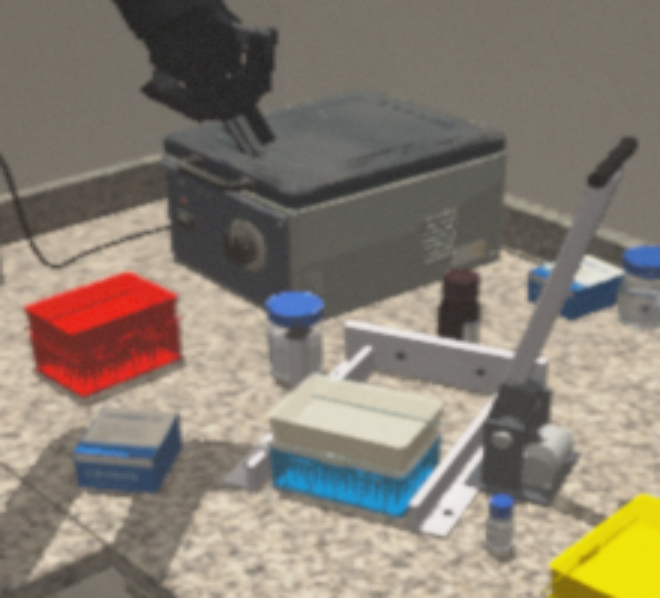

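The gate stands raised (bar at crop (615,160)), leaning off the lane. The box has not moved. Next I'll go behind it with fingers parted for a two-point low push.

Request:
jog_arm(
  rows=[
    [[30, -12, 25], [-0.12, -0.08, 0.02]],
    [[62, -24, 54], [-0.25, -0.17, 0.05]],
    [[95, -36, 80], [-0.4, -0.26, 0.07]],
    [[124, -47, 108], [-0.517, -0.34, 0.093]],
    [[124, -47, 108], [-0.517, -0.34, 0.093]],
    [[124, -47, 108], [-0.517, -0.34, 0.093]],
    [[124, -47, 108], [-0.517, -0.34, 0.093]],
    [[124, -47, 108], [-0.517, -0.34, 0.093]],
  ],
  grip=45,
)

```text
time: 5.65
tool_pos: [460.5, 10.2, 230.8]
tcp_rot: [-179.9, 20.0, -172.1]
ft_force: [0.2, 0.1, 0.4]
finger_gap: 44.6
grip_force: 0.0
```

Run:
```python
from h import *
jog([[-150,0,36],[-125,0,36],[-60,0,36],[28,0,36]],tool(0,-20)); print(r.sense()['joint_pos'].round(1))
```

```text
t 5.65 frame [-150.    -1.4  230.8] rpy [-179.91   20.02 -172.06] f [0.2 0.1 0.4] gap 44.6
[67.0, 2.0, 183.0] [-0.003, 0.0, -0.004]
[43.0, 2.0, 192.0] [-0.003, 0.0, -0.004]
[-18.0, 2.0, 214.0] [-0.003, 0.0, -0.004]
[-101.0, 3.0, 244.0] [-0.003, 0.0, -0.004]
[  -9.9  -37.1  124.8    6.2   73.3 -108.6]
```

Request:
jog_arm(
  rows=[
    [[16, 0, 46], [0, 0, 0]],
    [[33, 1, 92], [0, 0, 0]],
    [[50, 1, 137], [0, 0, 0]],
    [[67, 2, 183], [0, 0, 0]],
    [[67, 2, 183], [0, 0, 0]],
    [[67, 2, 183], [0, 0, 0]],
    [[67, 2, 183], [0, 0, 0]],
  ],
)

```text
time: 6.35
tool_pos: [462.6, 13.7, 39.2]
tcp_rot: [-179.9, 20.3, -171.8]
ft_force: [0.2, 0.5, 0.6]
finger_gap: 45.0
grip_force: 0.0
```

Run:
```python
from h import *
im,d=snap('scene'); cv2.imwrite('pics/s5.png',cv2.resize(im[60:290,200:420],None,fx=3,fy=2.6))
im,d=snap('top'); P=pts('top',d); m=np.zeros((400,640),bool); m[130:260,290:365]=1
m&=(P[...,2]>76)&(P[...,2]<88); print(np.median(P[m],0))
jog([[-125,0,36],[-100,0,36],[0,0,36],[30,0,36]],tool(0,-20))
```

```text
[542.8803488   22.62766815  81.46409871]
t 6.45 frame [-147.2    1.3   39.5] rpy [-179.88   20.34 -171.83] f [0.1 0.5 1. ] gap 45.2
[-20.0, -1.0, 11.0] [-0.002, 0.006, -0.001]
[-43.0, -1.0, 20.0] [-0.002, 0.006, -0.001]
[-137.0, -1.0, 54.0] [-0.002, 0.006, -0.001]
[-165.0, -1.0, 65.0] [-0.002, 0.006, -0.001]
```

View pics/s5.png

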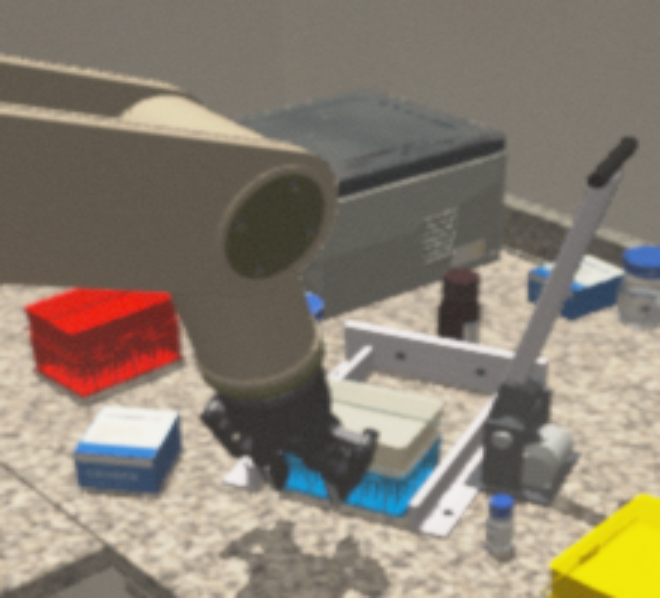

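The fingers are behind the box at crop (310,480), and the gate is still up. I'll push gently along the lane.

Request:
jog_arm(
  rows=[
    [[-10, -1, 6], [0, 0, 0]],
    [[-20, -1, 12], [0, 0, 0]],
    [[-27, -1, 15], [0, 0, 0]],
    [[-34, -1, 17], [0, 0, 0]],
    [[-42, -1, 20], [0, 0, 0]],
    [[-50, -1, 23], [0, 0, 0]],
    [[-58, -1, 26], [0, 0, 0]],
    [[-66, -1, 29], [0, 0, 0]],
    [[-74, -1, 32], [0, 0, 0]],
    [[-82, -1, 35], [0, 0, 0]],
  ],
)

```text
time: 7.45
tool_pos: [548.6, 25.1, 30.6]
tcp_rot: [180.0, 20.0, -171.9]
ft_force: [-5.0, -0.9, 4.8]
finger_gap: 45.1
grip_force: 2.5
```

Run:
```python
from h import *
im,d=snap('top'); P=pts('top',d); m=np.zeros((400,640),bool); m[130:260,290:365]=1
m&=(P[...,2]>76)&(P[...,2]<88); q=F.inv().apply(P[m]-O); print(np.percentile(q,[2,50,98],axis=0).round())
jog([[-30,0,36],[28,0,36]],tool(0,-20))
im,d=snap('scene'); cv2.imwrite('pics/s6.png',cv2.resize(im[60:290,200:420],None,fx=3,fy=2.6))
```

```text
[[-77. -96.  77.]
 [-10.  -1.  82.]
 [ 32.  58.  87.]]
t 7.5 frame [-59.3   0.6  31.2] rpy [-179.99   20.09 -171.93] f [ 0.6 -0.5 -0.9] gap 44.8
[-29.0, -1.0, 6.0] [-0.001, 0.002, -0.002]
[-84.0, -0.0, 25.0] [-0.001, 0.002, -0.002]
```

View pics/s6.png

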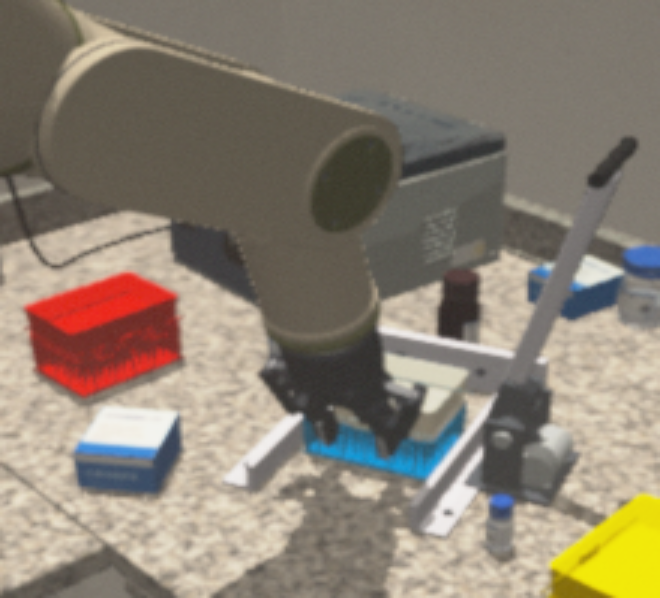

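The box has moved about 57 mm and is flat and straight in the lane. The fingers (crop (330,430), (395,440)) are on its near face. I'll continue.

Request:
jog_arm(
  rows=[
    [[-8, 0, 2], [0, 0, 0]],
    [[-16, 0, 5], [0, 0, 0]],
    [[-24, 0, 8], [0, 0, 0]],
    [[-32, 0, 11], [0, 0, 0]],
    [[-40, 0, 13], [0, 0, 0]],
    [[-48, 0, 16], [0, 0, 0]],
    [[-56, 0, 19], [0, 0, 0]],
    [[-64, 0, 22], [0, 0, 0]],
    [[-70, 0, 24], [0, 0, 0]],
    [[-73, 0, 25], [0, 0, 0]],
  ],
)

```text
time: 8.55
tool_pos: [625.1, 35.9, 32.3]
tcp_rot: [-180.0, 20.0, -171.9]
ft_force: [-1.5, -1.1, -0.6]
finger_gap: 45.0
grip_force: 0.8
```

```bash
cat > m.py <<'E'
from h import *
im,d=snap('top'); P=pts('top',d); m=np.zeros((400,640),bool); m[130:260,290:365]=1
q=F.inv().apply((P-O).reshape(-1,3)).reshape(P.shape)
m&=(P[...,2]>76)&(P[...,2]<88)&(abs(q[...,1])<66)&(q[...,0]>0); print(np.percentile(q[m],[1,50,99],axis=0).round(1))
jog([[30,0,36],[-30,0,36]],tool(0,-20))
E
python3 m.py
```

```text
[[  3.9 -59.1  76.8]
 [ 68.2   0.3  82.6]
 [111.3  59.5  87.6]]
t 8.6 frame [16.8  0.5 32.4] rpy [-180.     20.04 -171.92] f [-1.1  0.7 -0.3] gap 45.0
[-14.0, -0.0, 1.0] [-0.001, 0.001, -0.002]
[43.0, -1.0, -19.0] [-0.001, 0.001, -0.002]
```

Request:
jog_arm(
  rows=[
    [[-4, 0, 1], [0, 0, 0]],
    [[-7, 0, 2], [0, 0, 0]],
    [[-10, 0, 3], [0, 0, 0]],
    [[-12, 0, 4], [0, 0, 0]],
    [[-12, 0, 4], [0, 0, 0]],
  ],
)

```text
time: 9.1
tool_pos: [636.0, 37.4, 31.6]
tcp_rot: [180.0, 19.9, -171.9]
ft_force: [-4.5, -1.9, -0.8]
finger_gap: 44.9
grip_force: 2.4
```

Request:
jog_arm(
  rows=[
    [[-2, 0, 1], [0, 0, 0]],
    [[-2, 0, 1], [0, 0, 0]],
  ],
)

```text
time: 9.3
tool_pos: [636.4, 37.4, 30.7]
tcp_rot: [180.0, 19.6, -171.9]
ft_force: [-19.0, -4.8, 9.8]
finger_gap: 45.3
grip_force: 9.5
```

```bash
python3 m.py
```

```text
[[ 12.8 -58.8  76.4]
 [ 78.5   0.3  81.8]
 [120.7  59.3  87.4]]
t 9.35 frame [28.   0.4 30.8] rpy [ 179.99   19.66 -171.9 ] f [-18.6  -5.   10. ] gap 45.3
[-4.0, -0.0, -4.0] [-0.0, -0.006, -0.002]
[53.0, -1.0, -24.0] [-0.0, -0.006, -0.002]
```

Force rose to 19 N with no further advance, so the box is against the stop. Back off and rise.

Request:
jog_arm(
  rows=[
    [[2, 0, -1], [0, 0, 0]],
    [[6, 0, -2], [0, 0, 0]],
    [[15, 0, -5], [0, 0, 0]],
    [[35, 0, -12], [0, 0, 0]],
    [[60, 0, -21], [0, 0, 0]],
    [[94, 0, -34], [0, 0, 0]],
    [[94, 0, -60], [0, 0, 0]],
    [[94, 0, -100], [0, 0, 0]],
    [[94, 0, -150], [0, 0, 0]],
    [[94, 0, -150], [0, 0, 0]],
  ],
)

```text
time: 10.35
tool_pos: [504.4, 17.6, 150.5]
tcp_rot: [-179.8, 20.8, -171.8]
ft_force: [1.5, -0.5, 0.9]
finger_gap: 44.8
grip_force: 0.0
```

```bash
python3 m.py
python3 - <<'E'
from h import *
im,d=snap('scene'); cv2.imwrite('pics/s7.png',im[60:290,200:440].repeat(2,0).repeat(2,1))
E
```

```text
[[ 3.860e+01 -5.900e+01  7.660e+01]
 [ 7.960e+01  1.000e-01  8.160e+01]
 [ 1.209e+02  5.940e+01  8.740e+01]]
t 10.4 frame [-106.3   -0.   147.1] rpy [-179.83   20.62 -171.87] f [ 0.4  0.1 -0.3] gap 45.6
[-88.0, 1.0, 152.0] [-0.003, 0.011, -0.001]
[-32.0, 1.0, 131.0] [-0.003, 0.011, -0.001]
```

View pics/s7.png

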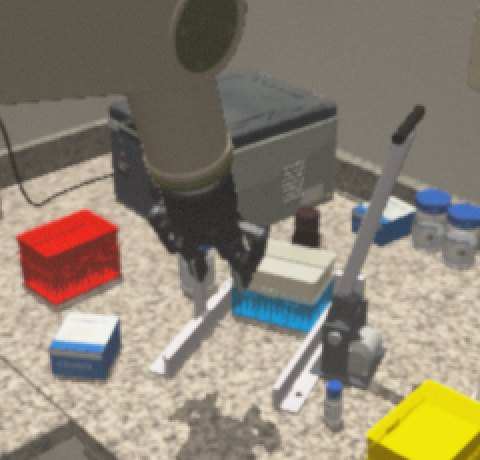

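The box (crop (285,285)) lies flat against the stop at x ≈ 79.7, y ≈ 0. The gate is up, the bystanders are in place and the robot is clear.

```bash
python3 -c "from bench import r; print(r.hand_in())"
```

```text
the job is handed in; nothing more can be done
None
```

I handed the job in at about 10.5 s: the gate stands raised by itself, the tip box lies flat against the end stop (x ≈ 80 mm, y ≈ 0), and the bystanders look unmoved in the last picture; no verdict was returned.

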